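# Shim the rocking laundry scale

### The job

The laundry scale rocks because its front-left foot (nearest the robot, on the robot's left) hangs clear of the counter. Working from the scale's front, slide the flat steel plate under that foot, then push the wooden wedge, thin end first, in on top of the plate until it just takes up the slack: the foot snugly carried, but the wedge not driven in hard nor the scale jacked up. Then press down gently on the scale's top right over that foot to make sure it no longer dips, and leave both shims in place, without shifting or turning the scale or disturbing the other things on the counter.

Things in the scene. Friction and masses are not known exactly. Their poses are not given: they have to be found in the camera images.
- foot_top (a point): Point on the scale's top straight above the centre of its short, seized front-left foot, 18 mm in from the front and left edges; x to the scale's back, y to its left, z up. That foot's underside hangs 11 to 16 mm above the counter, how much is not known. Untouched the scale rests level on its other feet; pressed here with over 4 N it dips. Over 20 N upward under it jacks up the two feet beside it.
- scale: Bench scale, a low white box with a steel top, 260 mm deep (x), 280 mm wide (y), top 55 mm and box underside 28 mm above the counter (z = 0); 5 kg, weight a little towards the back-right, loose on four ball-ended rubber feet 24 mm across. Origin at counter height under its middle (short foot at x -112, y +122 mm), x from its front (robot side, dark display) to its back, y left.
- plate_center (a point): Centre (4 mm up) of the flat steel plate shim, 150 mm long (x), 36 mm wide (y), 8 mm thick, 340 g; either end may go in. It belongs flat on the counter, lengthwise along the scale's x, the foot centred across its width and over its length with 10 mm or more to spare inside; the rest (some 120 mm from the foot) sticks out in front, so that the whole wedge can lie on it.
- plate: The plate; origin at the centre of its underside, same axes as its centre point.
- wedge_grip (a point): Centre of the wooden wedge's grip block, 35 mm long (x), 28 mm wide (y), 32 mm tall; the point is 16 mm up, 17.5 mm from the block's upright back face; +x points to the thin end, 97.5 mm ahead of it. In front of the block the taper runs 80 mm, 11 mm thick at the block, 2 mm at the thin end.
- wedge: The wedge, 115 mm long, 60 g, flat underneath; origin on its underside 40 mm ahead of the grip point, same axes. Lies on the plate along the scale's x, the foot over the taper. A push of about 5 to 8 N on its back face seats it right (it then carries a few newtons, 9 at most); friction holds it.
- canister: Closed clear canister, 94 mm across, 150 mm tall; bystander, origin under its centre.
- darning_egg: Wooden darning egg standing with its handle up, 60 mm across, 128 mm tall; bystander, origin under its centre.
- dish: Lavender ceramic trinket dish, 100 mm across, 28 mm high; bystander, origin under its centre.
- lint_brush: Lint brush, 220 mm long (x), 45 mm wide, 22 mm high, chrome handle to -x; bystander, origin under the middle of its length.
- clipboard: Aluminium clipboard 315 (x) by 225 mm, 14 mm high at its clip; bystander, origin under its centre.
- detergent: Detergent bottle, 84 mm across, 220 mm tall; bystander, origin under its centre.
Mind the look-alikes: they are no part of the job. What is shaped like the wedge but green or red is not meant.

How it is judged:
On the way, in this order (a step that is already met when the one before it is completed fails the run):
1. the plate lies flat on the counter under the short foot (x of plate_center in the frame of foot_top between -0.065 and 0.065 m and y of plate_center in the frame of foot_top between -0.013 and 0.013 m and height (world z) of plate_center below 0.006 m and angle between plate_center's own z axis and vertical below 0.03 rad), for 0.2 s.
2. the wedge is on the plate and carries the short foot, the scale level (all of step 1 and x of wedge_grip in the frame of foot_top between -0.125 and -0.03 m and y of wedge_grip in the frame of foot_top between -0.013 and 0.013 m and height (world z) of wedge_grip between 0.021 and 0.0275 m and contact force between wedge and scale above 1 N and contact force between wedge and plate above 1 N and angle between foot_top's own z axis and vertical below 0.0025 rad), for 0.2 s.
3. pressed with more than 5 N over the shimmed foot, the scale does not dip (contact force between the fingers and scale above 5 N and horizontal distance between the grasp point and foot_top below 0.04 m and angle between foot_top's own z axis and vertical below 0.004 rad), for 0.15 s.
At the end, for the whole second after the job is handed in: plate flat on the counter under the short foot (within 13 mm of its line, 10 mm or more from the plate's ends); wedge flat on it, within 13 mm of that line, carrying the foot with 1 to 9 N; scale level within 0.0025 rad, its corner not shifted over 6 mm; all at rest (all of step 2 and contact force between wedge and scale below 9 N and distance of foot_top from where it was at the start of the episode below 0.006 m and linear speed of each of scale, wedge, plate below 0.01 m/s); the robot touches nothing.
It fails at once if the scale shoved more than 8 mm (distance of scale from where it was at the start of the episode above 0.008 m).
It fails at once if the robot pushes on the scale with more than 30 N (contact force between the arm and scale above 30 N).
It fails at once if fingers push on the scale with more than 30 N (contact force between the fingers and scale above 30 N).
It fails at once if a bystander moved more than 30 mm (distance of any of canister, darning_egg, dish, lint_brush, clipboard, detergent from where it was at the start of the episode above 0.03 m).
It also fails if it takes over 72 s, if anything falls off the work surface, if the arm or the gripper's body presses on something with over 40 N, if the wrist force passes 120 N, or if a joint passes its speed limit or range.

### The arm

A 6-joint arm with a two-finger parallel gripper is mounted at the origin on the work surface. World frame = base frame: x ahead of the robot, y to its left, z up, the work surface at z = 0. Lengths are in m, angles in rad, forces in N, time in s.
With the tool pointing down it reaches from about 0.375 to 0.975 m from the base axis. Payload 3.8 kg.
Tool frame: the origin (TCP) lies on the centre line of the jaws, within the pads' length; the fingertips stand 14 mm ahead of it and the grasp point (between the pads) lies 5 mm behind it (robot.tips_ahead is the distance from the TCP to the fingertips, in m); z points along the fingers, y is the line along which they close (so a half turn about z gives the same grasp; the last joint's range is limited). The gripper opens to 85 mm and grips with 20 to 120 N. Pads are 22 mm wide; open, the fingers measure 114 mm over their backs; the gripper's body (76 mm by 85 mm) begins 54 mm behind the grasp point. The pads swing forward as they close: fully open they stand 13 mm farther back than shut.
Start: joints at [1.132, 0.264, 1.604, -0, 1.274, -0.037], TCP at [0.264, 0.621, 0.21] pointing down, gripper open.
Joint ranges: [-2.63, 2.63], [-0.94, 2.18], [0.31, 2.57], [-1.31, 4.45], [0, 2.66], [-2.55, 2.55]. Speed limits (rad/s): [2.57, 2.57, 3.14, 3.14, 3.14, 3.14].

### API

Orientations are given as a 3x3 rotation matrix whose columns are the frame's x, y, z axes.
In Python, from bench import get_obs, get_image, workorder, finder, robot gives the robot as it stands.
- The arm moves only by the tool jog_arm, never from a script. Its argument "deltas" is a list of rows, each a list of 5 numbers: the closure, from -1 (fully open) to 1 (shut), then the shift along the world's x, y, z scaled (see below), then the turn about the world's z scaled (see below). In form: [[jaw, tx, ty, tz, yaw], ...]. A call has 1 to 12 rows; each row is the pose to reach, as a shift and turn from the pose commanded when the call began; what a row does not reach only later rows make up. The controller multiplies each number of a shift by 15 cm and each number of a turn by 45 degrees. A row lasts 1/8 s, in which the tool goes at most 62.5 mm and 10.7 degrees, less where a joint would pass 70% of its speed; a pose out of reach is approached as far as the arm can. A call with a number of a shift or a turn outside -1 to 1 is refused whole. A call with a gripper value outside its range is refused whole. The fingers move at their own pace and stop on an object; the grip force is fixed at half the most. Time passes only in rows, so rows that repeat a pose let the fingers close. It gives the time, the measured TCP pose, the force, the opening and the grip force at its end, in the units of the state.
- get_obs(): the state, without advancing time (a new reading comes with each control period).
- get_image(name): name is "side" or "top"; returns a dict with "color" (384x512x3 uint8, red, green, blue), "fovy" (degrees; the focal length in pixels is half the picture's height over the tangent of half this angle, whatever the lens; pixels are square), "cx", "cy" (the principal point, pixels), "R" (3x3) and "t" (3): a world point X has camera coordinates R X + t. Camera axes: x right, y down, z forward; pixel columns grow to the right and rows downward; lengths in m; the calibration is good to about 2 mm. A picture is of the moment at which its call begins. There is no depth.
- workorder.hand_in(): hands the job in; it is judged then, once.
Trained networks look in the newest picture that a camera, given by its name, has taken for a name from the list of things; names that differ only in an ending like _2 or _b are one class to them, and where a whole thing is asked for, a point or a joint stands for the part that bears it (a point fixed in the world has none). Each returns a list of dicts, best first, with "confidence" (0 to 1); they miss things now and then, are a little off and sometimes report something else, mostly with a low value. They report only what shows in the picture. A call takes as long as a camera call. They do not tell look-alikes from the thing itself.
- finder.search_frame(camera, target): "position" ([row, column] as shares, 0 to 1, of the picture: columns of its width, rows of its height, amid what is visible of it).
The state is a dict: "clock": time; "joint_pos": joint angles; "qvel": joint speeds; "tau": joint torques, N m; "tcp_pos": TCP position; "ee_rot": TCP orientation; "ft_force": force on the tool from outside, world axes, zero at the start; "torque": the same for the moment, N m; "width": finger opening in m; "grasp_force": force on a finger pad.
Only numpy, scipy, OpenCV 4.12 (cv2) and the standard library are available. Lean on these libraries where they do the work, as an engineer would, in place of code of your own. Each camera call takes 0.05 s, during which the arm holds its last target. There are 200 camera calls.

## Working session

There is one attempt and no reset: what is moved stays moved. The work goes in short steps, Python scripts to look and compute and a tool call to move; the robot and the scene stay as the last step left them, time stands still between calls to the robot, and variables do not carry over. Pictures are saved under pics/ and viewed, at most 10 in all, crops included, and the job is handed in when it is done.

Besides the shell and the picture viewer there is one more tool, called after ">>>" by a JSON object that holds its "method" and its "body", one argument or row to a line. jog_arm: Moves the arm, as the interface text tells. Its arguments: {"type":"object","properties":{"deltas":{"type":"array","items":{"type":"array","items":{"type":"number"}}}},"required":["deltas"]}

```bash
mkdir -p pics; cat > h.py <<'E'
from bench import get_obs,get_image,workorder,finder,robot
import numpy as np,cv2
def P(im):
    f=im["color"].shape[0]/2/np.tan(np.radians(im["fovy"])/2)
    return f,np.array(im["R"]),np.array(im["t"])
def proj(im,X):
    f,R,t=P(im);c=np.atleast_2d(X)@R.T+t
    return np.c_[f*c[:,0]/c[:,2]+im["cx"],f*c[:,1]/c[:,2]+im["cy"]]
def back(im,uv,z):
    f,R,t=P(im);uv=np.atleast_2d(uv).astype(float)
    d=np.c_[(uv[:,0]-im["cx"])/f,(uv[:,1]-im["cy"])/f,np.ones(len(uv))]@R
    o=-R.T@t
    return o+d*((z-o[2])/d[:,2])[:,None]
E
python3 - <<'E'
from h import *
for n in("side","top"):
    im=get_image(n);c=im["color"]
    cv2.imwrite(f"pics/{n}0.png",cv2.resize(c[:,:,::-1],None,fx=1.56,fy=1.56,interpolation=cv2.INTER_CUBIC))
    print(n,im["fovy"],im["cx"],im["cy"],(-P(im)[1].T@P(im)[2]).round(3),P(im)[1].round(3).tolist())
    for k in("foot_top","scale","plate","plate_center","wedge","wedge_grip"):
        print(k,[(round(d["position"][1]*512),round(d["position"][0]*384),round(d["confidence"],2)) for d in finder.search_frame(n,k)])
E
```

```text
side 51.01572367657867 249.59764040524874 192.29089790574056 [-0.068  1.127  1.012] [[-0.886, -0.464, 0.001], [-0.275, 0.524, -0.806], [0.373, -0.714, -0.592]]
foot_top [(238, 172, 0.9)]
scale [(238, 172, 0.6)]
plate [(201, 256, 0.42)]
plate_center []
wedge [(316, 203, 0.77), (325, 182, 0.57), (275, 190, 0.51), (296, 173, 0.44)]
wedge_grip [(323, 184, 0.65), (310, 201, 0.64), (297, 172, 0.55)]
top 48.667276551249834 254.82285076639369 190.43263494951063 [ 0.38  -0.022  1.478] [[0.024, -1.0, 0.011], [-0.995, -0.025, -0.095], [0.096, -0.009, -0.995]]
foot_top [(269, 131, 0.69)]
scale [(267, 131, 0.71)]
plate [(153, 195, 0.96)]
plate_center [(359, 151, 0.54)]
wedge [(296, 201, 0.84), (286, 246, 0.84), (335, 208, 0.83), (270, 131, 0.61)]
wedge_grip [(335, 206, 0.77), (300, 198, 0.74), (334, 252, 0.71), (288, 247, 0.68)]
```

View pics/side0.png

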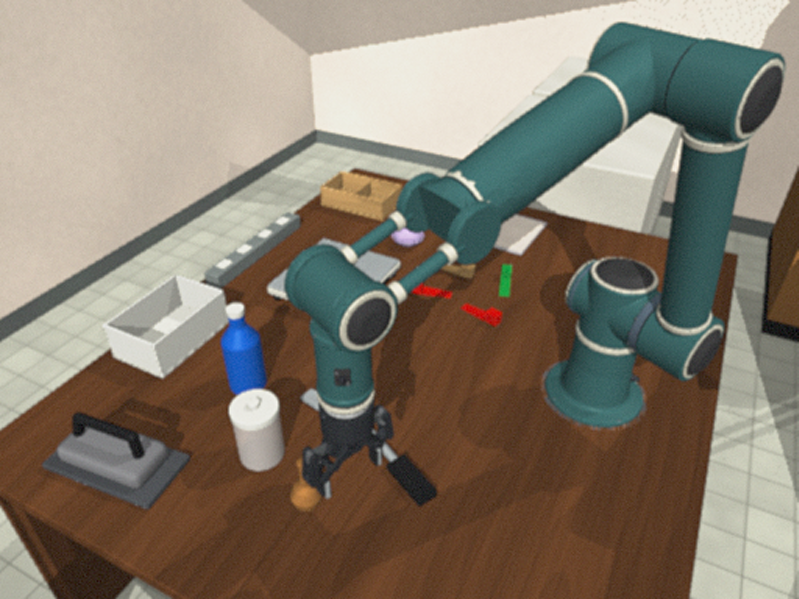

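View pics/top0.png

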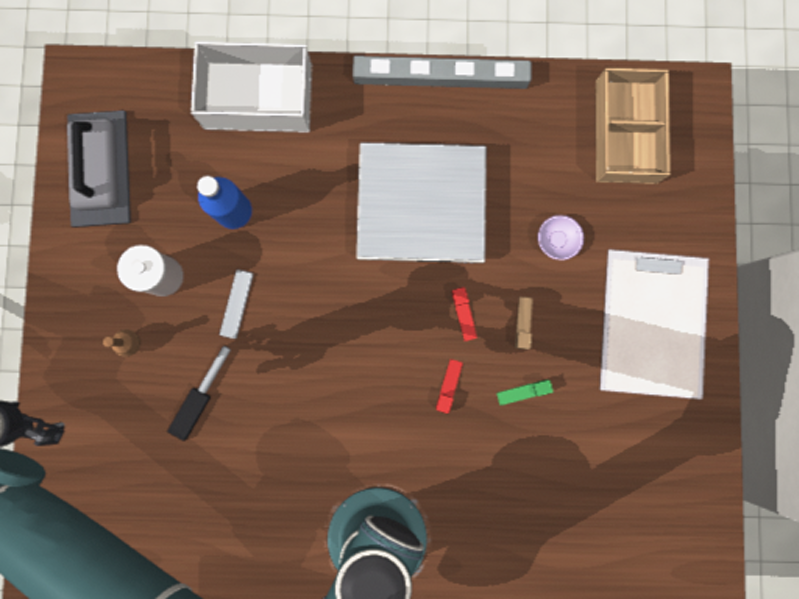

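Candidates for the wedge, in top0.png pixels: wooden (525,323), red (465,314), red (449,386) and green (525,392). I choose the wooden one. The plate is the grey bar at (236,305), and the grey-black lint brush at (200,395) is not it. The scale is at (422,202), with its front-left corner near (357,259).

```bash
python3 - <<'E'
from h import *
im=get_image("top");c=im["color"]
cr=c[180:235,280:380,::-1]
cr2=c[165:220,120:220,::-1]
cv2.imwrite("pics/crop1.png",np.vstack([cv2.resize(x,(500,275),interpolation=cv2.INTER_CUBIC) for x in(cr,cr2)]))
hsv=cv2.cvtColor(c,cv2.COLOR_RGB2HSV).astype(int)
def rect(mask,box,z,name):
    u0,v0,u1,v1=box;m=np.zeros(mask.shape,np.uint8);m[v0:v1,u0:u1]=mask[v0:v1,u0:u1]
    n,l,s,_=cv2.connectedComponentsWithStats(m);k=1+np.argmax(s[1:,4])
    ct=max(cv2.findContours((l==k).astype(np.uint8),0,1)[0],key=cv2.contourArea)
    w=back(im,ct[:,0,:],z)[:,:2]*1000
    r=cv2.minAreaRect(w.astype(np.float32));print(name,s[k,4],np.round(r[0],1),np.round(r[1],1),round(r[2],2));print(cv2.boxPoints(r).round(1).tolist())
gray=((hsv[...,1]<50)&(hsv[...,2]>110)).astype(np.uint8)
rect(gray,(222,85,318,172),.055,"scale")
rect(gray,(135,165,170,220),.008,"plate")
print(c[207,336],c[215,336],c[207,345])
w=((c[...,0]>125)&(c[...,1]>90)).astype(np.uint8)
rect(w,(325,185,347,226),.015,"wedge")
E
```

```text
scale 6150 [728.7 -81.7] [281.4 262.8] 89.59
[[596.2999877929688, -221.39999389648438], [859.0999755859375, -223.3000030517578], [861.0999755859375, 58.099998474121094], [598.2999877929688, 60.0]]
plate 487 [498.5 324.1] [ 38.9 150.9] 78.03
[[420.6000061035156, 320.70001220703125], [568.2999877929688, 289.3999938964844], [576.4000244140625, 327.3999938964844], [428.70001220703125, 358.79998779296875]]
[176 143 108] [186 150 113] [92 63 47]
wedge 273 [ 470.4 -316.7] [111.   27.8] 0.25
[[414.8999938964844, -303.0], [415.0, -330.79998779296875], [526.0, -330.29998779296875], [525.7999877929688, -302.5]]
```

View pics/crop1.png

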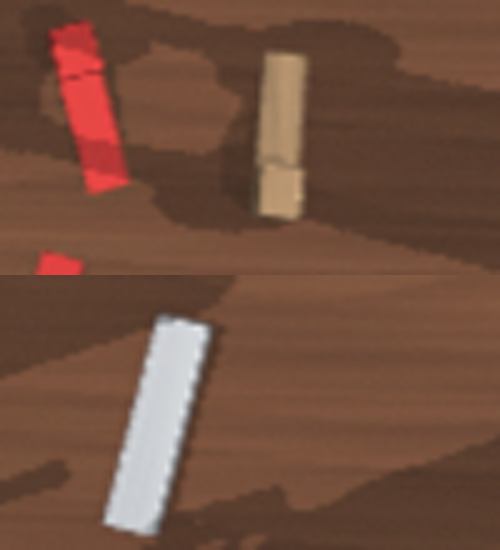

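The crop shows the wooden wedge at top pixel (336,207), with its block at the near end and its thin end towards the scale. It lies almost along x. The plate at (151,195) is turned about -12°.

>>> {"method": "jog_arm", "body": {
  "deltas": [
    [-1,0.67,-1,0,0],
    [-1,0.67,-1,0,0],
    [-1,0.67,-1,0,0],
    [-1,0.67,-1,0,0],
    [-1,0.67,-1,0,0]
  ]
}}

```text
clock: 1.38
tcp_pos: [0.3646, 0.4715, 0.2106]
ee_rot: [[-0.92, 0.392, -0.0], [0.392, 0.92, 0.001], [0.0, 0.001, -1.0]]
ft_force: [-0.2, 0.3, -0.3]
width: 0.0853
grasp_force: 0.0
```

```bash
python3 - <<'E'
from h import *
o=get_obs();print(robot.tips_ahead,o["clock"],o["tcp_pos"],np.round(o["ee_rot"],3).tolist(),o["ft_force"],o["width"],o["joint_pos"])
im=get_image("side")
cv2.imwrite("pics/side1.png",cv2.resize(im["color"][100:300,100:350,::-1],None,fx=3,fy=3,interpolation=cv2.INTER_CUBIC))
E
```

```text
0.014 1.375 [0.36458854 0.47147223 0.21058412] [[-0.92, 0.392, -0.0], [0.392, 0.92, 0.001], [0.0, 0.001, -1.0]] [-0.16439595  0.30866562 -0.27360136] 0.08525322130271937 [ 8.70369529e-01  1.15021748e-01  1.77893515e+00  6.64320417e-04
  1.24693795e+00 -2.97851425e-01]
```

>>> {"method": "jog_arm", "body": {
  "deltas": [
    [-1,0.663,-0.937,0,0.12],
    [-1,0.663,-0.937,0,0.247],
    [-1,0.663,-0.937,0,0.247],
    [-1,0.663,-0.937,-0.4,0.247],
    [-1,0.663,-0.937,-0.85,0.247],
    [-1,0.663,-0.937,-0.85,0.247],
    [-1,0.663,-0.937,-0.85,0.247]
  ]
}}

```text
clock: 2.3
tcp_pos: [0.4642, 0.3321, 0.0838]
ee_rot: [[-0.979, 0.205, 0.001], [0.205, 0.979, 0.0], [-0.0, 0.001, -1.0]]
ft_force: [-0.1, 0.7, 1.8]
width: 0.0855
grasp_force: 0.0
```

```bash
python3 - <<'E'
from h import *
im=get_image("top");o=get_obs()
print(o["tcp_pos"])
cv2.imwrite("pics/top2.png",cv2.resize(im["color"][130:260,80:250,::-1],None,fx=4,fy=4,interpolation=cv2.INTER_CUBIC))
E
```

```text
[0.46536184 0.3327181  0.08530264]
```

View pics/top2.png

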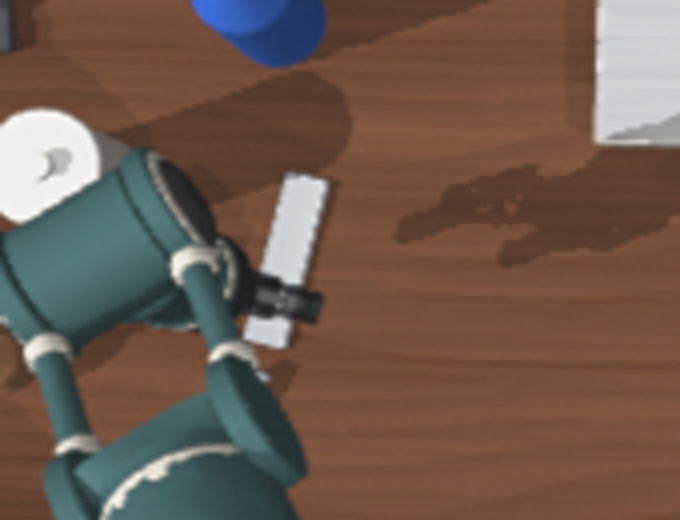

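The open fingers straddle the plate at crop (285,298), squared to it. Going down and closing.

>>> {"method": "jog_arm", "body": {
  "deltas": [
    [-1,0,0,-0.3,0],
    [-1,0,0,-0.455,0],
    [-1,0,0,-0.455,0],
    [-1,0,0,-0.455,0],
    [1,0,0,-0.455,0],
    [1,0,0,-0.455,0],
    [1,0,0,-0.455,0],
    [1,0,0,-0.455,0],
    [1,0,0,-0.455,0],
    [1,0,0,-0.455,0]
  ]
}}

```text
clock: 3.6
tcp_pos: [0.4638, 0.3306, 0.0144]
ee_rot: [[-0.978, 0.206, -0.0], [0.206, 0.978, -0.0], [0.0, -0.0, -1.0]]
ft_force: [-0.5, 0.3, 0.3]
width: 0.0001
grasp_force: 0.0
```

```bash
python3 - <<'E'
from h import *
im=get_image("top");o=get_obs()
print(o["tcp_pos"],o["width"],o["grasp_force"])
im2=get_image("side")
a=cv2.resize(im["color"][160:235,120:220,::-1],None,fx=5,fy=5,interpolation=cv2.INTER_CUBIC)
p=proj(im2,[.464,.33,.01])[0].astype(int);print(p)
u=max(p[0]-50,0);v=p[1]-37
b=cv2.resize(im2["color"][v:v+75,u:u+100,::-1],(500,375),interpolation=cv2.INTER_CUBIC)
cv2.imwrite("pics/c3.png",cv2.resize(np.hstack([a,b]),(800,300)))
E
```

```text
[0.46385262 0.33061768 0.01440315] -2.6629858710550995e-05 0.0
[219 264]
```

View pics/c3.png

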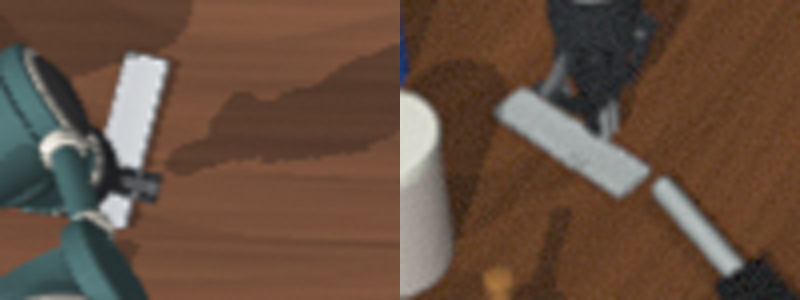

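```bash
python3 - <<'E'
from h import *
im2=get_image("side");im=get_image("top")
p=proj(im2,[.464,.33,.01])[0].astype(int);u=p[0]-50;v=p[1]-37
ab=lambda q:[(u+(x-400)/4,v+y/4) for x,y in q]
print("side",back(im2,ab([(520,87),(650,170),(620,198),(497,112),(605,132)]),.008).round(3).tolist())
print("top",back(im,[(120+x/4,160+y/4) for x,y in [(125,52),(170,58),(130,228),(97,210)]],.008).round(3).tolist())
E
```

```text
side [[0.567, 0.298, 0.008], [0.417, 0.33, 0.008], [0.423, 0.368, 0.008], [0.568, 0.333, 0.008], [0.472, 0.31, 0.008]]
top [[0.573, 0.327, 0.008], [0.569, 0.288, 0.008], [0.421, 0.316, 0.008], [0.435, 0.345, 0.008]]
```

```bash
python3 - <<'E'
from h import *
im=get_image("side")
cv2.imwrite("pics/c4.png",cv2.resize(im["color"][200:300,160:290,::-1],None,fx=6,fy=6,interpolation=cv2.INTER_CUBIC))
print(proj(im,[[.464,.331,z] for z in(0,.02,.06,.12)])-[160,200],get_obs()["width"])
E
```

```text
[[59.2438095  66.55322358]
 [58.98359052 62.41437415]
 [58.44925672 53.91565823]
 [57.61111039 40.58472617]] 0.00014752403196712307
```

View pics/c4.png

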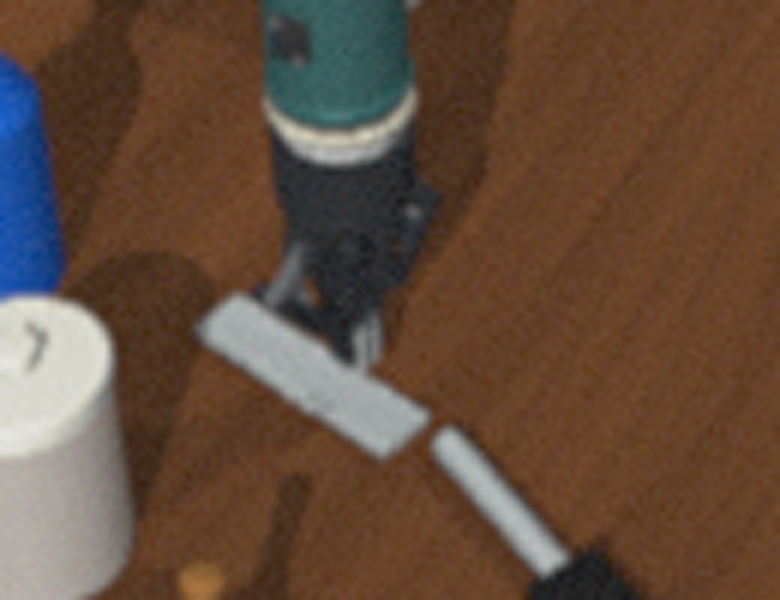

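```bash
python3 - <<'E'
from h import *
im2=get_image("side");im=get_image("top")
print("side",back(im2,[(160+x/6,200+y/6) for x,y in [(235,293),(430,417),(383,460),(200,328)]],.008).round(3).tolist())
h=cv2.cvtColor(im["color"],cv2.COLOR_RGB2HSV).astype(int)
print("tcp in top",proj(im,[[.464,.331,z] for z in(0,.02,.06,.12)]).round(1).tolist())
# reprojection of top-found scale top corners/plate corners into side
S=[[.598,.060,.055],[.596,-.221,.055],[.859,-.223,.055],[.861,.058,.055],[.421,.321,.008],[.568,.290,.008],[.576,.327,.008],[.429,.358,.008]]
q=proj(im2,S);print(q.round(1).tolist())
L=im2["color"].copy()
for x in q: cv2.circle(L,tuple(np.round(x).astype(int)),1,(255,0,255),-1)
A=L[140:290,150:290,::-1]
T=im["color"].copy()
for x in proj(im,S+[[.464,.331,.001]]): cv2.circle(T,tuple(np.round(x).astype(int)),1,(255,0,255),-1)
B=T[80:230,130:270,::-1]
cv2.imwrite("pics/c5.png",cv2.resize(np.hstack([A,B]),(784,420),interpolation=cv2.INTER_NEAREST))
E
```

```text
side [[0.566, 0.298, 0.008], [0.416, 0.329, 0.008], [0.423, 0.369, 0.008], [0.569, 0.331, 0.008]]
tcp in top [[149.2, 204.5], [147.8, 204.1], [144.9, 203.3], [140.3, 202.1]]
[[225.1, 199.7], [257.7, 165.6], [207.5, 151.3], [170.8, 181.6], [231.7, 267.3], [200.0, 247.3], [192.2, 253.2], [224.0, 273.9]]
```

View pics/c5.png

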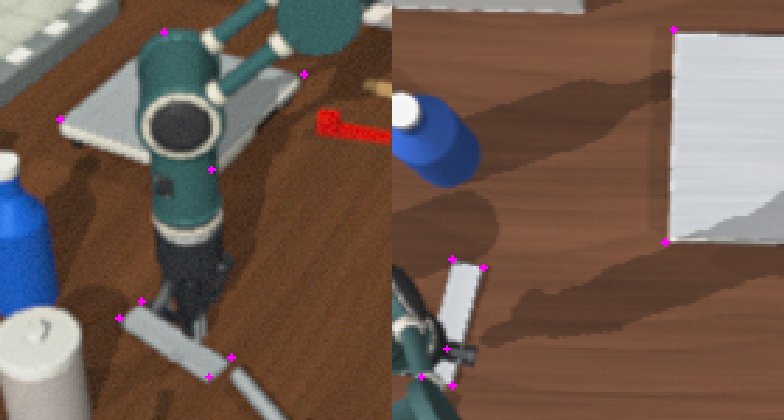

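```bash
python3 - <<'E'
from h import *
im2=get_image("side");o=get_obs()
print(proj(im2,[[.264,.621,.21],[.264,.621,.196],[.264,.621,.30],[.264,.664,.209],[.264,.578,.209]])*1.5625)
q=proj(im2,[[.464,.331,.0],[.464,.331,.07],[.464+.009,.331+.042,.013],[.464-.009,.331-.042,.013]]);print((q-[160,200])*6)
print(o["tcp_pos"],o["width"],o["joint_pos"].round(3),o["ft_force"])
a=cv2.imread("pics/side0.png")[380:560,220:460];cv2.imwrite("pics/c6.png",cv2.resize(a,None,fx=3,fy=3))
E
```

```text
[[350.62576963 490.37154928]
 [350.95484389 496.07016523]
 [348.3666237  451.24966537]
 [335.87209894 512.31025763]
 [364.51131234 470.58722059]]
[[355.46285697 399.31934149]
 [349.87612634 310.46095974]
 [301.0347242  427.24909829]
 [405.81292098 340.8982804 ]]
[0.46391781 0.33067849 0.01451879] 4.1661012825932305e-05 [ 0.576  0.266  1.998 -0.     0.878 -0.787] [-0.33878896  0.20379335  0.00455845]
```

View pics/c6.png

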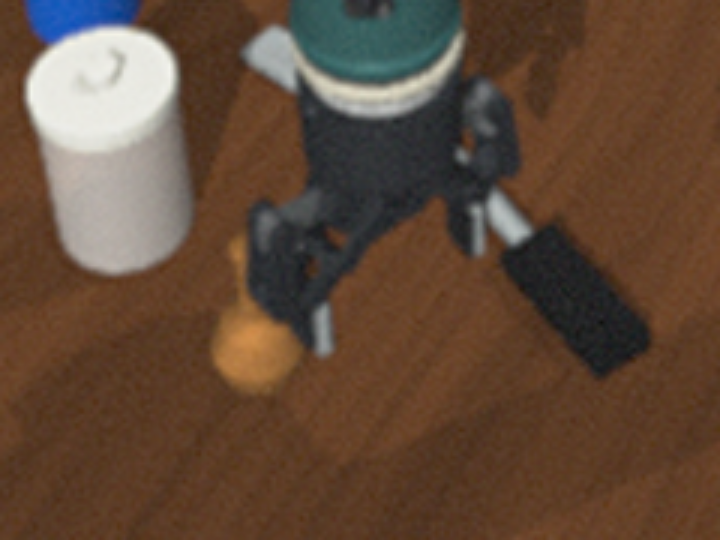

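The fingers shut on nothing. Side-view geometry, both now and at the start, puts the tips about 28 mm higher than the reported pose implies. I'll touch the plate's top gently to calibrate that height.

>>> {"method": "jog_arm", "body": {
  "deltas": [
    [1,0,0,-0.04,0],
    [1,0,0,-0.08,0],
    [1,0,0,-0.08,0],
    [1,0,0,-0.087,0],
    [1,0,0,-0.087,0]
  ]
}}

```text
clock: 4.62
tcp_pos: [0.464, 0.3307, 0.0015]
ee_rot: [[-0.978, 0.206, 0.0], [0.206, 0.978, 0.0], [-0.0, 0.0, -1.0]]
ft_force: [-0.1, -0.3, 0.9]
width: 0.0002
grasp_force: 0.0
```

>>> {"method": "jog_arm", "body": {
  "deltas": [
    [1,0,0,-0.01,0],
    [1,0,0,-0.02,0],
    [1,0,0,-0.027,0],
    [1,0,0,-0.027,0]
  ]
}}

```text
clock: 5.12
tcp_pos: [0.4638, 0.3306, -0.0027]
ee_rot: [[-0.978, 0.206, -0.0], [0.206, 0.978, -0.0], [0.0, -0.0, -1.0]]
ft_force: [0.1, 1.1, -0.3]
width: 0.0001
grasp_force: 0.0
```

>>> {"method": "jog_arm", "body": {
  "deltas": [
    [1,0,0,-0.01,0],
    [1,0,0,-0.013,0],
    [1,0,0,-0.013,0]
  ]
}}

```text
clock: 5.5
tcp_pos: [0.4639, 0.3307, -0.0046]
ee_rot: [[-0.978, 0.206, -0.0], [0.206, 0.978, -0.0], [0.0, -0.0, -1.0]]
ft_force: [-0.2, 0.9, 0.3]
width: 0.0003
grasp_force: 0.0
```

>>> {"method": "jog_arm", "body": {
  "deltas": [
    [1,0,0,-0.01,0],
    [1,0,0,-0.013,0],
    [1,0,0,-0.013,0]
  ]
}}

```text
clock: 5.88
tcp_pos: [0.4638, 0.3307, -0.0066]
ee_rot: [[-0.978, 0.206, -0.0], [0.206, 0.978, -0.0], [0.0, -0.0, -1.0]]
ft_force: [1.1, 0.7, -0.2]
width: 0.0
grasp_force: 0.0
```

>>> {"method": "jog_arm", "body": {
  "deltas": [
    [1,0,0,-0.01,0],
    [1,0,0,-0.013,0],
    [1,0,0,-0.013,0]
  ]
}}

```text
clock: 6.25
tcp_pos: [0.4638, 0.3306, -0.0085]
ee_rot: [[-0.978, 0.206, -0.0], [0.206, 0.978, -0.0], [0.0, -0.0, -1.0]]
ft_force: [0.0, 0.3, -0.4]
width: -0.0001
grasp_force: 0.0
```

>>> {"method": "jog_arm", "body": {
  "deltas": [
    [1,0,0,-0.01,0],
    [1,0,0,-0.013,0],
    [1,0,0,-0.013,0]
  ]
}}

```text
clock: 6.62
tcp_pos: [0.4639, 0.3306, -0.0104]
ee_rot: [[-0.978, 0.206, -0.0], [0.206, 0.978, -0.0], [0.0, -0.0, -1.0]]
ft_force: [-0.3, -0.7, -0.5]
width: -0.0001
grasp_force: 0.0
```

```bash
python3 - <<'E'
from h import *
im2=get_image("side")
cv2.imwrite("pics/c7.png",cv2.resize(im2["color"][230:285,180:250,::-1],(700,550),interpolation=cv2.INTER_CUBIC))
print((proj(im2,[[.464,.331,z] for z in (0,.008,.02,.03)])-[180,230])*10)
E
```

```text
[[392.43809496 365.53223582]
 [391.40265169 349.06324541]
 [389.83590522 324.14374148]
 [388.51766937 303.17686266]]
```

View pics/c7.png

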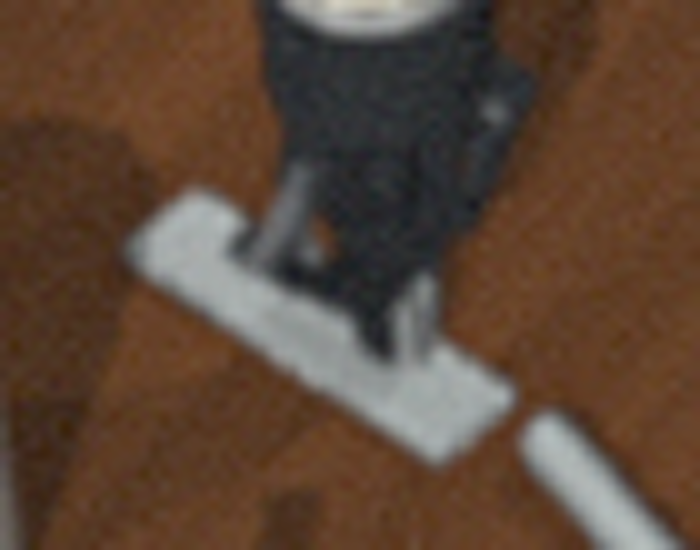

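The closed tips now stand just over the plate's top at crop (395,355), which confirms the height offset. A few more fine steps to touch.

>>> {"method": "jog_arm", "body": {
  "deltas": [
    [1,0,0,-0.007,0],
    [1,0,0,-0.013,0],
    [1,0,0,-0.013,0]
  ]
}}

```text
clock: 7.05
tcp_pos: [0.4638, 0.3306, -0.0124]
ee_rot: [[-0.978, 0.206, -0.0], [0.206, 0.978, -0.0], [0.0, -0.0, -1.0]]
ft_force: [-0.0, 1.1, -0.4]
width: 0.0002
grasp_force: 0.0
```

>>> {"method": "jog_arm", "body": {
  "deltas": [
    [1,0,0,-0.007,0],
    [1,0,0,-0.013,0],
    [1,0,0,-0.013,0]
  ]
}}

```text
clock: 7.42
tcp_pos: [0.464, 0.3308, -0.013]
ee_rot: [[-0.978, 0.206, -0.0], [0.206, 0.978, -0.0], [0.0, -0.0, -1.0]]
ft_force: [-3.1, -2.5, 9.7]
width: 0.0
grasp_force: 4.6
```

Contact came at reported z = -0.013, so the shut tips are at reported z + 0.021. I'll regrasp at that height.

>>> {"method": "jog_arm", "body": {
  "deltas": [
    [1,0,0,0.1,0],
    [-1,0,0,0.1,0],
    [-1,0,0,0.1,0],
    [-1,0,0,0.1,0],
    [-1,0,0,-0.02,0],
    [-1,0,0,-0.04,0],
    [-1,0,0,-0.04,0]
  ]
}}

```text
clock: 8.3
tcp_pos: [0.463, 0.3301, -0.0216]
ee_rot: [[-0.978, 0.206, -0.002], [0.206, 0.978, -0.001], [0.002, -0.002, -1.0]]
ft_force: [0.4, -0.4, 0.8]
width: 0.0855
grasp_force: 0.0
```

>>> {"method": "jog_arm", "body": {
  "deltas": [
    [0.3,0,0,0,0],
    [1,0,0,0,0],
    [1,0,0,0,0],
    [1,0,0,0,0],
    [1,0,0,0,0],
    [1,0,0,0,0]
  ]
}}

```text
clock: 9.05
tcp_pos: [0.4648, 0.3315, -0.0192]
ee_rot: [[-0.978, 0.206, 0.002], [0.206, 0.978, 0.001], [-0.001, 0.002, -1.0]]
ft_force: [-0.2, 1.9, 4.5]
width: 0.0334
grasp_force: 60.3
```

Plate gripped. Now lift it, square it up and carry it in front of the foot.

>>> {"method": "jog_arm", "body": {
  "deltas": [
    [1,0,0,0.1,0],
    [1,0,0,0.13,0],
    [1,0.02,-0.3,0.13,0.1],
    [1,0.04,-0.6,0.13,0.2],
    [1,0.06,-0.9,0.13,0.258],
    [1,0.06,-0.96,0.13,0.258],
    [1,0.06,-0.96,0.13,0.258],
    [1,0.06,-0.96,0.13,0.258]
  ]
}}

```text
clock: 10.05
tcp_pos: [0.4731, 0.1875, -0.0006]
ee_rot: [[-1.0, 0.005, 0.0], [0.005, 1.0, 0.0], [-0.0, 0.0, -1.0]]
ft_force: [0.1, 0.0, -3.7]
width: 0.0338
grasp_force: 60.4
```

>>> {"method": "jog_arm", "body": {
  "deltas": [
    [1,0,-0.3,0,0],
    [1,0,-0.6,0,0],
    [1,0,-0.9,0,0],
    [1,0,-0.967,0,0],
    [1,0,-0.967,0,0],
    [1,0,-0.967,0,0]
  ]
}}

```text
clock: 10.8
tcp_pos: [0.4732, 0.0429, -0.0007]
ee_rot: [[-1.0, 0.004, 0.0], [0.004, 1.0, 0.0], [-0.0, 0.0, -1.0]]
ft_force: [-0.1, 0.8, -2.3]
width: 0.0339
grasp_force: 60.8
```

```bash
cat >> h.py <<'E'
def rect(im,mask,box,z):
    u0,v0,u1,v1=box;m=np.zeros(mask.shape,np.uint8);m[v0:v1,u0:u1]=mask[v0:v1,u0:u1]
    n,l,s,_=cv2.connectedComponentsWithStats(m);k=1+np.argmax(s[1:,4])
    ct=max(cv2.findContours((l==k).astype(np.uint8),0,1)[0],key=cv2.contourArea)
    w=back(im,ct[:,0,:],z)[:,:2]*1000
    r=cv2.minAreaRect(w.astype(np.float32))
    return s[k,4],np.round(r[0],1),np.round(r[1],1),round(r[2],2),cv2.boxPoints(r).round(1).tolist()
def gray(im):
    h=cv2.cvtColor(im["color"],cv2.COLOR_RGB2HSV).astype(int);return ((h[...,1]<50)&(h[...,2]>110)).astype(np.uint8)
E
python3 - <<'E'
from h import *
im=get_image("top");o=get_obs();print(o["tcp_pos"])
p=proj(im,[[.59,.015,.02],[.59,.07,.02],[.40,.015,.02],[.40,.07,.02]]);print(p.round(0).tolist())
g=gray(im)
for r in range(160,225): print(r,''.join('#' if x else '.' for x in g[r,205:260]))
E
```

```text
[ 0.47313203  0.04291372 -0.00073052]
[[241.0, 170.0], [225.0, 170.0], [239.0, 225.0], [223.0, 225.0]]
160 ........................###############################
161 ........................###############################
162 ........................###############################
163 ........................###############################
164 ........................###############################
165 ........................###############################
166 ..............................#########################
167 .......................................................
168 .......................................................
169 .......................................................
170 .......................................................
171 .......................................................
172 .......................###########.....................
173 .......................###########.....................
174 .......................###########.....................
175 .......................###########.....................
176 .......................##########
[... 2202 characters left out ...]
.......###########......................
214 ......................###########......................
215 ......................###########......................
216 .......................................................
217 .......................................................
218 .......................................................
219 .......................................................
220 .......................................................
221 .......................................................
222 .......................................................
223 .......................................................
224 .......................................................
```

```bash
python3 - <<'E'
from h import *
im=get_image("top")
print((back(im,[[227.5,165.5],[228.5,130]],.055)*1000).round(1).tolist())
print((back(im,[[227.5,171.5],[238.5,171.5],[227.5,180],[238.3,180],[226.5,215],[237.5,215],[232,215.5]],.0265)*1000).round(1).tolist())
c=im["color"].astype(int).mean(2)
for r in (130,150,162,175,178,214): print(r,c[r,224:243].round().astype(int))
for k in (230,233,236): print(k,c[160:175,k].round().astype(int),c[209:220,k].round().astype(int))
E
```

```text
[[599.2, 59.9, 55.0], [721.6, 60.1, 55.0]]
[[582.7, 60.9, 26.5], [583.7, 23.0, 26.5], [553.2, 60.0, 26.5], [554.2, 22.9, 26.5], [432.9, 59.9, 26.5], [433.9, 22.4, 26.5], [431.7, 41.1, 26.5]]
130 [ 80  81  79  79  84 145 200 211 207 208 207 208 209 209 209 209 210 210
 209]
150 [ 78  77  78  74  92 183 212 211 211 212 210 210 211 211 212 211 210 211
 210]
162 [ 84  81  81  86 142 199 212 210 210 209 210 210 209 211 210 210 209 209
 210]
175 [ 86  82  83 114 189 213 212 211 211 213 213 214 216 224 156  77  69  71
  70]
178 [ 86  80  82 113 190 215 212 212 213 215 215 217 218 225 157  78  66  68
  69]
214 [ 90  87 107 201 215 206 205 204 206 204 208 214 211 177 122  93  89  90
  93]
230 [213 210 212 210 217 237 131  87  91  90  85 104 180 212 213] [ 56  50  68 115 116 205 174  97  85  90  89]
233 [207 207 209 202 191 239 134  89  89  86  83 108 192 215 214] [ 65  54  66  76 142 204 174  96  86  90  90]
236 [207 209 209 205 201 241 145  92  91  92  90 100 191 217 217] [ 71  51  68 139 209 211 191 103  86  91  90]
```

Lower it to the counter.

>>> {"method": "jog_arm", "body": {
  "deltas": [
    [1,0,-0.01,-0.06,0],
    [1,0,-0.01,-0.1,0],
    [1,0,-0.01,-0.12,0],
    [1,0,-0.01,-0.12,0]
  ]
}}

```text
clock: 11.4
tcp_pos: [0.4728, 0.0402, -0.019]
ee_rot: [[-1.0, 0.005, -0.001], [0.005, 1.0, 0.0], [0.001, 0.0, -1.0]]
ft_force: [-0.6, -0.4, -1.8]
width: 0.0335
grasp_force: 61.0
```

>>> {"method": "jog_arm", "body": {
  "deltas": [
    [1,0.03,0,0,0],
    [1,0.06,0,0,0],
    [1,0.09,0,0,0],
    [1,0.12,0,0,0],
    [1,0.12,0,0,0]
  ]
}}

```text
clock: 12.02
tcp_pos: [0.4919, 0.0401, -0.0186]
ee_rot: [[-1.0, 0.005, 0.001], [0.005, 1.0, 0.0], [-0.001, 0.0, -1.0]]
ft_force: [0.9, 0.4, -2.5]
width: 0.0335
grasp_force: 60.9
```

>>> {"method": "jog_arm", "body": {
  "deltas": [
    [1,0.03,0,0,0],
    [1,0.06,0,0,0],
    [1,0.09,0,0,0],
    [1,0.12,0,0,0],
    [1,0.12,0,0,0]
  ]
}}

```text
clock: 12.65
tcp_pos: [0.5098, 0.0401, -0.0186]
ee_rot: [[-1.0, 0.005, 0.001], [0.005, 1.0, 0.0], [-0.001, 0.0, -1.0]]
ft_force: [0.3, -1.0, -2.2]
width: 0.0335
grasp_force: 60.9
```

>>> {"method": "jog_arm", "body": {
  "deltas": [
    [1,0.03,0.005,0,0],
    [1,0.06,0.005,0,0],
    [1,0.09,0.005,0,0],
    [1,0.12,0.005,0,0],
    [1,0.12,0.005,0,0]
  ]
}}

```text
clock: 13.28
tcp_pos: [0.5279, 0.0409, -0.0186]
ee_rot: [[-1.0, 0.005, 0.001], [0.005, 1.0, 0.0], [-0.001, 0.0, -1.0]]
ft_force: [-0.5, -0.0, -1.2]
width: 0.0337
grasp_force: 60.9
```

>>> {"method": "jog_arm", "body": {
  "deltas": [
    [1,0,0,-0.007,0],
    [1,0,0,-0.007,0],
    [-0.2,0,0,-0.007,0],
    [-1,0,0,-0.007,0],
    [-1,0,0,0,0],
    [-1,0,0,0.3,0],
    [-1,0,0,0.6,0],
    [-1,0,0,0.6,0]
  ]
}}

```text
clock: 14.28
tcp_pos: [0.531, 0.041, 0.0758]
ee_rot: [[-1.0, 0.005, 0.009], [0.005, 1.0, 0.0], [-0.009, 0.0, -1.0]]
ft_force: [0.2, 0.6, 1.0]
width: 0.0853
grasp_force: 0.0
```

>>> {"method": "jog_arm", "body": {
  "deltas": [
    [-1,-0.2,-0.4,0.4,0],
    [-1,-0.5,-0.8,0.6,0],
    [-1,-0.6,-1,0.6,0],
    [-1,-0.6,-1,0.6,0],
    [-1,-0.6,-1,0.6,0]
  ]
}}

```text
clock: 14.9
tcp_pos: [0.4365, -0.1094, 0.1606]
ee_rot: [[-1.0, 0.007, -0.0], [0.007, 1.0, 0.001], [0.0, 0.001, -1.0]]
ft_force: [1.0, 0.9, 0.1]
width: 0.0851
grasp_force: 0.0
```

```bash
python3 - <<'E'
from h import *
im=get_image("top");o=get_obs();print(o["tcp_pos"])
c=im["color"].astype(int).mean(2);g=gray(im)
for r in range(155,206,2): print(r,''.join('#' if x else '.' for x in g[r,205:260]))
for r in (130,162,170,172,180,190,198): print(r,c[r,222:244].round().astype(int))
for k in (230,233,236): print(k,c[160:172,k].round().astype(int),c[192:207,k].round().astype(int))
for k in("plate","wedge"):
  print(k,[(round(d["position"][1]*512),round(d["position"][0]*384),round(d["confidence"],2)) for d in finder.search_frame("top",k)])
w=((im["color"][...,0]>125)&(im["color"][...,1]>90)).astype(np.uint8)
print(rect(im,w,(325,185,347,226),.015))
w0=w[185:226,322:350]
for r in w0: print(''.join('#' if x else '.' for x in r))
E
```

```text
[ 0.43668764 -0.10864653  0.16030785]
155 ........................###############################
157 ........................###############################
159 ........................###############################
161 ........................###############################
163 ........................###############################
165 ........................###############################
167 ........................###########....................
169 ........................###########....................
171 ........................###########....................
173 ........................###########....................
175 ........................###########....................
177 ........................###########....................
179 ........................###########....................
181 ........................###########....................
183 ........................###########....................
185 ........................###########....................
187 ........................###########....................
189 ........................###########...
[... 2315 characters left out ...]
....
..........#########.........
.........##########.........
.........##########.........
.........##########.........
.........##########.........
.........##########.........
.........##########.........
.........##########.........
.........#########..........
.........#########..........
.........#########..........
.........#########..........
.........##########.........
.........##########.........
.........##########.........
........###########.........
........###########.........
........###########.........
........###########.........
........###########.........
........###########.........
............######..........
............................
............................
```

```bash
python3 - <<'E'
from h import *
im=get_image("top")
b=lambda p,z:(back(im,p,z)*1000).round(1)[:,:2].tolist()
print("plate",b([[228.4,172],[239.0,172],[228.2,198],[238.8,198],[233.5,199.9]],.008))
print("scale",b([[229.0,130],[228.0,162],[240,165.9]],.055))
c=im["color"].astype(int)[...,0]
for r in (192,195,200,205,212,216,220): print(r,c[r,328:346])
for k in (334,337,339): print(k,c[186:194,k],c[208:214,k],c[218:227,k])
E
```

```text
plate [[583.6, 58.8], [584.6, 21.8], [492.7, 56.8], [493.6, 20.0], [486.5, 38.2]]
scale [[721.6, 58.4], [611.2, 58.6], [598.9, 17.6]]
192 [124 124 124 105 103 146 162 169 179 182 179 178 163 123 114 123 124 123]
195 [112 111 109 107 153 201 208 220 228 229 226 222 184 118 104 115 120 119]
200 [120 120 117 115 182 213 214 219 226 227 225 221 169 107 109 118 118 119]
205 [118 115 110 149 206 218 215 217 226 227 224 205 139  90 106 115 114 113]
212 [105 105 109 168 203 205 178 158 154 164 167 135  98  88  89  89  89  90]
216 [101 101 124 157 223 231 230 230 232 231 232 237 175  93  89  90  92  91]
220 [ 99 104 145 176 222 232 232 232 233 232 233 218 142  85  81  84  86  86]
334 [116 113  91  93 119 161 162 160] [217 218 217 196 178 224] [230 231 232 234 233 145 115 117 117]
337 [113  98  89  89 116 181 182 190] [226 226 223 179 164 179] [231 232 232 233 234 212 126 116 115]
339 [111  89  88  88 103 159 178 209] [205 203 184 148 135 156] [237 236 218 208 201 167 118 115 114]
```

```bash
python3 - <<'E'
from h import *
im=get_image("top")
b=lambda p,z:(back(im,p,z)*1000).round(1)[:,:2].tolist()
print("block",b([[331.6,218],[340.0,218],[335.8,223.3],[335.8,213]],.032),"thin",b([[332.4,193],[340.7,193],[336,190.6]],.002), "taper back",b([[331.2,209],[339.6,209]],.011))
o=get_obs();print(o["tcp_pos"],o["ee_rot"].round(4).tolist() if hasattr(o["ee_rot"],'round') else o["ee_rot"])
E
```

```text
block [[431.1, -298.4], [431.8, -327.1], [413.5, -312.9], [448.5, -312.7]] thin [[519.6, -306.4], [520.3, -335.5], [528.3, -319.0]] taper back [[463.0, -300.9], [463.7, -330.0]]
[ 0.4370201  -0.10795228  0.16030732] [[-1.0, 0.0034, -0.0016], [0.0034, 1.0, 0.0008], [0.0016, 0.0008, -1.0]]
```

>>> {"method": "jog_arm", "body": {
  "deltas": [
    [-1,-0.04,-0.4,0,-0.05],
    [-1,-0.04,-0.8,0,-0.1],
    [-1,-0.04,-1,0,-0.1],
    [-1,-0.04,-1,-0.2,-0.1],
    [-1,-0.04,-1,-0.2,-0.1]
  ]
}}

```text
clock: 15.78
tcp_pos: [0.4293, -0.2573, 0.1282]
ee_rot: [[-0.997, 0.083, -0.005], [0.083, 0.997, 0.004], [0.006, 0.003, -1.0]]
ft_force: [-0.4, -0.3, -0.0]
width: 0.0856
grasp_force: 0.0
```

>>> {"method": "jog_arm", "body": {
  "deltas": [
    [-1,0,-0.2,0,0],
    [-1,0,-0.36,0,0],
    [-1,0,-0.36,-0.2,0],
    [-1,0,-0.36,-0.5,0],
    [-1,0,-0.36,-0.6,0],
    [-1,0,-0.36,-0.6,0],
    [-1,0,-0.36,-0.6,0]
  ]
}}

```text
clock: 16.65
tcp_pos: [0.4323, -0.314, 0.043]
ee_rot: [[-0.997, 0.083, 0.002], [0.083, 0.997, -0.002], [-0.002, -0.002, -1.0]]
ft_force: [0.1, 0.7, 0.1]
width: 0.0852
grasp_force: 0.0
```

>>> {"method": "jog_arm", "body": {
  "deltas": [
    [-1,0,0,-0.2,0],
    [-1,0,0,-0.35,0],
    [-1,0,0,-0.35,0],
    [-1,0,0,-0.35,0],
    [0.2,0,0,-0.35,0],
    [1,0,0,-0.35,0],
    [1,0,0,-0.35,0],
    [1,0,0,-0.35,0],
    [1,0,0,-0.35,0],
    [1,0,0,-0.35,0]
  ]
}}

```text
clock: 17.9
tcp_pos: [0.4315, -0.3136, -0.0106]
ee_rot: [[-0.996, 0.084, 0.001], [0.084, 0.996, -0.001], [-0.001, -0.001, -1.0]]
ft_force: [-1.0, 0.0, 4.8]
width: 0.0269
grasp_force: 60.2
```

>>> {"method": "jog_arm", "body": {
  "deltas": [
    [1,0,0,0.25,0],
    [1,0,0,0.47,0.05],
    [1,0,0.1,0.47,0.1],
    [1,0,0.4,0.47,0.1],
    [1,0,0.8,0.47,0.1],
    [1,0,1,0.47,0.1],
    [1,0,1,0.47,0.1]
  ]
}}

```text
clock: 18.77
tcp_pos: [0.4287, -0.1601, 0.0571]
ee_rot: [[-1.0, 0.001, -0.004], [0.001, 1.0, 0.002], [0.004, 0.002, -1.0]]
ft_force: [-0.1, -0.7, -0.5]
width: 0.0269
grasp_force: 59.4
```

>>> {"method": "jog_arm", "body": {
  "deltas": [
    [1,0,0.4,0,0],
    [1,0.2,0.8,0,0],
    [1,0.4,1,0,0],
    [1,0.5,1,0,0],
    [1,0.5,1,0,0]
  ]
}}

```text
clock: 19.4
tcp_pos: [0.5063, -0.0139, 0.0585]
ee_rot: [[-1.0, 0.005, -0.001], [0.005, 1.0, -0.001], [0.001, -0.001, -1.0]]
ft_force: [-0.7, -1.0, -0.6]
width: 0.0268
grasp_force: 59.5
```

>>> {"method": "jog_arm", "body": {
  "deltas": [
    [1,-0.06,0.2,0,0],
    [1,-0.12,0.365,0,0],
    [1,-0.12,0.365,0,0],
    [1,-0.12,0.365,-0.2,0],
    [1,-0.12,0.365,-0.37,0],
    [1,-0.12,0.365,-0.37,0],
    [1,-0.12,0.365,-0.37,0]
  ]
}}

```text
clock: 20.27
tcp_pos: [0.4884, 0.0406, 0.0043]
ee_rot: [[-1.0, 0.006, 0.001], [0.006, 1.0, -0.0], [-0.001, -0.0, -1.0]]
ft_force: [-0.4, -0.0, -0.7]
width: 0.0264
grasp_force: 59.5
```

```bash
python3 - <<'E'
from h import *
o=get_obs();print(o["tcp_pos"],o["ft_force"])
im=get_image("top");c=im["color"].astype(int)
print(proj(im,[[.49,.0405,.03],[.58,.0405,.015]]).round(1).tolist())
for r in (168,171,175,180,184): print(r,[tuple(x) for x in c[r,226:242]])
print([tuple(x) for x in c[163:176,233]])
E
```

```text
[0.48837993 0.04062837 0.00429824] [-0.42547136 -0.01414651 -0.72913355]
[[232.6, 198.4], [233.5, 172.9]]
168 [(np.int64(126), np.int64(85), np.int64(63)), (np.int64(124), np.int64(82), np.int64(60)), (np.int64(124), np.int64(94), np.int64(82)), (np.int64(190), np.int64(189), np.int64(192)), (np.int64(213), np.int64(216), np.int64(219)), (np.int64(209), np.int64(213), np.int64(216)), (np.int64(208), np.int64(212), np.int64(215)), (np.int64(208), np.int64(212), np.int64(215)), (np.int64(211), np.int64(214), np.int64(216)), (np.int64(212), np.int64(214), np.int64(217)), (np.int64(214), np.int64(217), np.int64(219)), (np.int64(213), np.int64(217), np.int64(219)), (np.int64(211), np.int64(215), np.int64(219)), (np.int64(145), np.int64(142), np.int64(144)), (np.int64(90), np.int64(66), np.int64(57)), (np.int64(94), np.int64(61), np.int64(45))]
171 [(np.int64(129), np.int64(87), np.int64(64)), (np.int64(120), np.int64(79), np.int64(58)), (np.int64(108), np.int64(83), np.int64(72)), (np.int64(165), np.int64(164), np.int64(167)), (np.int64(198), np.int64(185), np.int64(174)), (np.int64(202),
[... 2595 characters left out ...]
(np.int64(84), np.int64(117), np.int64(119)), (np.int64(79), np.int64(111), np.int64(112))]
[(np.int64(199), np.int64(204), np.int64(207)), (np.int64(189), np.int64(190), np.int64(190)), (np.int64(239), np.int64(237), np.int64(231)), (np.int64(191), np.int64(189), np.int64(189)), (np.int64(207), np.int64(209), np.int64(213)), (np.int64(208), np.int64(212), np.int64(215)), (np.int64(207), np.int64(211), np.int64(215)), (np.int64(200), np.int64(201), np.int64(204)), (np.int64(194), np.int64(170), np.int64(146)), (np.int64(228), np.int64(191), np.int64(142)), (np.int64(229), np.int64(189), np.int64(140)), (np.int64(146), np.int64(127), np.int64(101)), (np.int64(60), np.int64(72), np.int64(70))]
```

>>> {"method": "jog_arm", "body": {
  "deltas": [
    [1,0,0,-0.02,0],
    [1,0,0,-0.042,0],
    [1,0,0,-0.042,0],
    [1,0,0,-0.042,0]
  ]
}}

```text
clock: 20.82
tcp_pos: [0.4879, 0.0417, -0.0025]
ee_rot: [[-1.0, 0.005, 0.0], [0.005, 1.0, 0.0], [-0.0, 0.0, -1.0]]
ft_force: [-0.7, -0.4, -0.1]
width: 0.0267
grasp_force: 59.7
```

>>> {"method": "jog_arm", "body": {
  "deltas": [
    [1,0.03,0,0,0],
    [1,0.06,0,0,0],
    [1,0.09,0,0,0],
    [1,0.12,0,0,0],
    [1,0.15,0,0,0],
    [1,0.15,0,0,0]
  ]
}}

```text
clock: 21.58
tcp_pos: [0.5111, 0.0416, -0.0025]
ee_rot: [[-1.0, 0.005, 0.001], [0.005, 1.0, 0.0], [-0.001, 0.0, -1.0]]
ft_force: [0.0, 0.1, -0.9]
width: 0.0264
grasp_force: 59.6
```

>>> {"method": "jog_arm", "body": {
  "deltas": [
    [1,0.03,0,0,0],
    [1,0.06,0,0,0],
    [1,0.07,0,-0.002,0],
    [1,0.07,0,-0.002,0],
    [0.2,0.07,0,-0.002,0],
    [-1,0.07,0,-0.002,0],
    [-1,0.07,0,-0.002,0],
    [-1,0.07,0,-0.002,0]
  ]
}}

```text
clock: 22.58
tcp_pos: [0.5209, 0.0416, -0.0029]
ee_rot: [[-1.0, 0.005, -0.0], [0.005, 1.0, -0.0], [0.0, -0.0, -1.0]]
ft_force: [0.0, 0.2, 0.9]
width: 0.085
grasp_force: 0.0
```

>>> {"method": "jog_arm", "body": {
  "deltas": [
    [-1,-0.1,0,0,0],
    [-1,-0.2,0,0,0],
    [-1,-0.3,0,0,0],
    [-1,-0.3,0,0,0],
    [1,-0.3,0,-0.03,0],
    [1,-0.3,0,-0.03,0],
    [1,-0.3,0,-0.03,0],
    [1,-0.3,0,-0.03,0],
    [1,-0.3,0,-0.03,0],
    [1,-0.3,0,-0.03,0]
  ]
}}

```text
clock: 23.82
tcp_pos: [0.476, 0.0417, -0.0074]
ee_rot: [[-1.0, 0.005, 0.0], [0.005, 1.0, 0.0], [-0.0, 0.0, -1.0]]
ft_force: [-0.4, -0.1, -0.7]
width: -0.0001
grasp_force: 0.0
```

```bash
python3 - <<'E'
from h import *
o=get_obs();print(o["clock"],o["tcp_pos"],o["width"],o["ft_force"])
fs=[]
im=get_image("top");c=im["color"].astype(int)
print(np.c_[np.arange(163,190),c[163:190,233],c[163:190,229]].tolist())
for r in (169,173,177): print(r,c[r,224:243,2],c[r,224:243,0])
s=get_image("side")
print(proj(s,[[.5045,.0405,.008],[.522,.0405,.04],[.54,.0405,.02],[.58,.0405,.012],[.61,.0405,.009]]).round(1).tolist())
E
```

```text
23.825 [ 0.4759986   0.04165001 -0.00735672] -5.271764049484772e-05 [-0.35247737 -0.10292295 -0.68347803]
[[163, 198, 203, 207, 203, 199, 197], [164, 189, 191, 192, 214, 208, 203], [165, 239, 237, 232, 225, 219, 211], [166, 206, 181, 153, 171, 159, 148], [167, 227, 190, 140, 173, 159, 149], [168, 228, 193, 143, 175, 162, 150], [169, 228, 193, 144, 181, 160, 141], [170, 226, 189, 142, 182, 161, 140], [171, 226, 188, 141, 179, 159, 139], [172, 226, 188, 142, 182, 162, 142], [173, 225, 187, 141, 181, 162, 142], [174, 222, 184, 138, 182, 161, 143], [175, 223, 184, 138, 190, 169, 148], [176, 223, 185, 138, 191, 168, 148], [177, 225, 185, 139, 191, 170, 149], [178, 223, 181, 136, 189, 167, 146], [179, 178, 147, 114, 155, 138, 118], [180, 71, 76, 71, 64, 73, 70], [181, 51, 74, 75, 51, 74, 75], [182, 59, 83, 84, 59, 84, 85], [183, 63, 90, 92, 62, 89, 91], [184, 67, 95, 98, 66, 95, 97], [185, 71, 101, 102, 71, 100, 102], [186, 73, 105, 107, 73, 105, 107], [187, 76, 108, 110, 77, 110, 111], [188, 79, 114, 115, 81, 115, 116], [189, 82, 116, 118, 81, 117, 118]]
169 [ 63  61  63  57  67 141 144 131 135 144 146 143 138 144 159 109  53  48
  58] [125 124 125 116 118 181 215 216 220 228 230 228 223 217 181 116  89  97
 117]
173 [ 62  63  62  57  66 142 147 132 133 141 145 145 139 134 160 117  54  47
  49] [124 125 126 116 107 181 218 216 218 225 229 228 224 200 172 120  90  94
  95]
177 [ 60  59  58  57  89 149 150 136 134 139 144 145 140 135 160 117  58  45
  48] [121 121 119 113 131 191 221 221 219 225 229 229 226 201 173 123  93  92
  94]
[[248.5, 213.2], [244.5, 205.5], [240.6, 208.2], [231.8, 206.8], [225.4, 205.3]]
```

The wedge lies straight on the plate, with its thin end under the scale's front edge. Now push it with the shut fingers.

>>> {"method": "jog_arm", "body": {
  "deltas": [
    [1,0.04,0,0,0],
    [1,0.08,0,0,0],
    [1,0.11,0,0,0],
    [1,0.125,0,0,0],
    [1,0.14,0,0,0],
    [1,0.14,0,0,0]
  ]
}}

```text
clock: 24.68
tcp_pos: [0.4971, 0.0416, -0.0074]
ee_rot: [[-1.0, 0.005, 0.0], [0.005, 1.0, -0.0], [-0.0, -0.0, -1.0]]
ft_force: [0.2, -0.5, 0.4]
width: -0.0003
grasp_force: 0.0
```

>>> {"method": "jog_arm", "body": {
  "deltas": [
    [1,0.007,0,0,0],
    [1,0.014,0,0,0],
    [1,0.014,0,0,0]
  ]
}}

```text
clock: 25.05
tcp_pos: [0.4991, 0.0417, -0.0074]
ee_rot: [[-1.0, 0.005, 0.0], [0.005, 1.0, 0.0], [-0.0, 0.0, -1.0]]
ft_force: [0.5, 0.3, -0.7]
width: -0.0002
grasp_force: 0.0
```

>>> {"method": "jog_arm", "body": {
  "deltas": [
    [1,0.007,0,0,0],
    [1,0.014,0,0,0],
    [1,0.014,0,0,0]
  ]
}}

```text
clock: 25.42
tcp_pos: [0.5007, 0.0417, -0.0075]
ee_rot: [[-1.0, 0.005, -0.001], [0.005, 1.0, 0.0], [0.001, 0.0, -1.0]]
ft_force: [-2.1, 0.3, 1.7]
width: 0.0003
grasp_force: 1.1
```

>>> {"method": "jog_arm", "body": {
  "deltas": [
    [1,0.005,0,0,0],
    [1,0.01,0,0,0],
    [1,0.01,0,0,0]
  ]
}}

```text
clock: 25.8
tcp_pos: [0.5018, 0.0417, -0.0075]
ee_rot: [[-1.0, 0.005, -0.002], [0.005, 1.0, -0.0], [0.002, -0.0, -1.0]]
ft_force: [-5.8, 0.3, 4.0]
width: -0.0
grasp_force: 2.6
```

>>> {"method": "jog_arm", "body": {
  "deltas": [
    [1,0.005,0,0,0],
    [1,0.01,0,0,0],
    [1,0.01,0,0,0]
  ]
}}

```text
clock: 26.18
tcp_pos: [0.5026, 0.0416, -0.0077]
ee_rot: [[-1.0, 0.005, -0.003], [0.005, 1.0, -0.0], [0.003, -0.0, -1.0]]
ft_force: [-6.4, 0.4, 5.3]
width: 0.0003
grasp_force: 3.4
```

Resistance is now 6.4 N. I'll back off and check how far the wedge actually went in.

>>> {"method": "jog_arm", "body": {
  "deltas": [
    [1,-0.1,0,0,0],
    [1,-0.4,0,0.2,0],
    [1,-0.6,0,0.6,0],
    [1,-0.7,-0.6,1,0],
    [1,-0.7,-1,1,0],
    [1,-0.7,-1,1,0]
  ]
}}

```text
clock: 26.92
tcp_pos: [0.3999, -0.1106, 0.1445]
ee_rot: [[-1.0, 0.006, 0.005], [0.006, 1.0, -0.002], [-0.005, -0.002, -1.0]]
ft_force: [1.0, -0.1, 0.0]
width: 0.0002
grasp_force: 0.0
```

```bash
python3 - <<'E'
from h import *
o=get_obs();print(o["tcp_pos"],o["ft_force"])
im=get_image("top");c=im["color"].astype(int)
s=get_image("side")
a=cv2.resize(im["color"][155:210,205:265,::-1],(390,357),interpolation=cv2.INTER_CUBIC)
b=cv2.resize(s["color"][180:235,205:265,::-1],(390,357),interpolation=cv2.INTER_CUBIC)
cv2.imwrite("pics/last.png",np.hstack([a,b]))
print("col233 R,B",[(r,*c[r,233,[0,2]]) for r in range(163,206)])
bb=lambda p,z:(back(im,p,z)*1000).round(1)[:,:2].tolist()
print(bb([[229.0,130],[228.0,162],[240,165.9]],.055))
print([c[r,222:244].mean(1).round().astype(int).tolist() for r in (130,162,172,190,198)])
E
```

```text
[ 0.39985997 -0.1105816   0.14448315] [ 1.0308481  -0.11870316  0.0339399 ]
col233 R,B [(163, np.int64(198), np.int64(206)), (164, np.int64(197), np.int64(198)), (165, np.int64(237), np.int64(231)), (166, np.int64(201), np.int64(149)), (167, np.int64(221), np.int64(135)), (168, np.int64(221), np.int64(135)), (169, np.int64(221), np.int64(135)), (170, np.int64(221), np.int64(136)), (171, np.int64(219), np.int64(135)), (172, np.int64(217), np.int64(132)), (173, np.int64(218), np.int64(134)), (174, np.int64(214), np.int64(129)), (175, np.int64(202), np.int64(121)), (176, np.int64(201), np.int64(122)), (177, np.int64(201), np.int64(121)), (178, np.int64(200), np.int64(121)), (179, np.int64(201), np.int64(123)), (180, np.int64(201), np.int64(122)), (181, np.int64(202), np.int64(122)), (182, np.int64(219), np.int64(134)), (183, np.int64(217), np.int64(132)), (184, np.int64(217), np.int64(133)), (185, np.int64(218), np.int64(133)), (186, np.int64(217), np.int64(134)), (187, np.int64(217), np.int64(134)), (188, np.int64(218), np.int64(134)), (189, np.int64(219), np.int64(134)), (190, np.int6
[... 434 characters left out ...]
np.int64(121), np.int64(58)), (203, np.int64(121), np.int64(61)), (204, np.int64(113), np.int64(57)), (205, np.int64(109), np.int64(55))]
[[721.6, 58.4], [611.2, 58.6], [598.9, 17.6]]
[[80, 78, 80, 80, 79, 78, 85, 143, 198, 209, 206, 206, 206, 207, 206, 207, 207, 208, 207, 208, 209, 207], [89, 88, 84, 81, 79, 85, 140, 197, 211, 209, 208, 208, 209, 209, 209, 208, 209, 209, 209, 209, 208, 209], [81, 82, 82, 83, 82, 81, 85, 164, 176, 172, 172, 175, 186, 188, 183, 184, 176, 118, 70, 69, 69, 79], [76, 78, 77, 76, 76, 78, 110, 178, 184, 177, 178, 179, 177, 178, 181, 140, 143, 111, 62, 56, 58, 58], [83, 83, 82, 82, 82, 82, 130, 192, 210, 207, 207, 209, 209, 207, 198, 191, 170, 110, 59, 56, 68, 74]]
```

View pics/last.png

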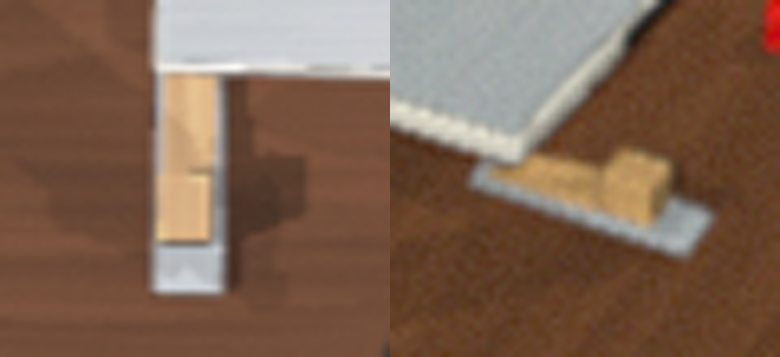

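The last picture shows the wedge straight on the plate. Its block is at left-panel (183,208) and the scale is unmoved. The back face at about x 0.510 means it slid in 8 mm and met the foot. The fingers dragged downward on it while pushing, which may have taken part of that force, so I'll push once more with a slight lift.

>>> {"method": "jog_arm", "body": {
  "deltas": [
    [1,0,0.4,0,0],
    [1,0,0.8,0,0],
    [1,0,1,0,0],
    [1,0,1,-0.5,0],
    [1,0,1,-0.85,0],
    [1,0,1,-0.99,0],
    [1,0.3,1,-0.99,0],
    [1,0.6,1,-0.99,0],
    [1,0.63,1,-0.99,0],
    [1,0.66,1,-0.99,0],
    [1,0.66,1,-0.99,0]
  ]
}}

```text
clock: 28.4
tcp_pos: [0.4968, 0.0419, -0.0063]
ee_rot: [[-1.0, 0.005, -0.001], [0.005, 1.0, 0.0], [0.001, 0.0, -1.0]]
ft_force: [0.4, -0.3, -0.5]
width: -0.0002
grasp_force: 0.0
```

>>> {"method": "jog_arm", "body": {
  "deltas": [
    [1,0.01,0,0,0],
    [1,0.02,0,0.002,0],
    [1,0.025,0,0.005,0],
    [1,0.025,0,0.005,0]
  ]
}}

```text
clock: 28.9
tcp_pos: [0.502, 0.0416, -0.005]
ee_rot: [[-1.0, 0.005, 0.0], [0.005, 1.0, 0.0], [-0.0, 0.0, -1.0]]
ft_force: [0.1, 0.3, 1.0]
width: -0.0001
grasp_force: 0.0
```

>>> {"method": "jog_arm", "body": {
  "deltas": [
    [1,0.004,0,0.003,0],
    [1,0.007,0,0.005,0],
    [1,0.007,0,0.005,0]
  ]
}}

```text
clock: 29.28
tcp_pos: [0.5027, 0.0416, -0.0045]
ee_rot: [[-1.0, 0.005, -0.001], [0.005, 1.0, -0.0], [0.001, -0.0, -1.0]]
ft_force: [-0.5, 0.3, 0.1]
width: -0.0003
grasp_force: 0.3
```

>>> {"method": "jog_arm", "body": {
  "deltas": [
    [1,0.004,0,0.002,0],
    [1,0.007,0,0.003,0],
    [1,0.007,0,0.003,0],
    [1,0.007,0,0.003,0]
  ]
}}

```text
clock: 29.78
tcp_pos: [0.5029, 0.0416, -0.0043]
ee_rot: [[-1.0, 0.005, -0.002], [0.005, 1.0, -0.0], [0.002, -0.0, -1.0]]
ft_force: [-5.0, 0.8, -0.6]
width: 0.0
grasp_force: 2.2
```

>>> {"method": "jog_arm", "body": {
  "deltas": [
    [1,0.002,0,0.002,0],
    [1,0.004,0,0.003,0],
    [1,0.004,0,0.003,0]
  ]
}}

```text
clock: 30.15
tcp_pos: [0.5036, 0.0416, -0.0038]
ee_rot: [[-1.0, 0.005, -0.002], [0.005, 1.0, -0.0], [0.002, -0.0, -1.0]]
ft_force: [-4.8, 0.1, -0.2]
width: -0.0
grasp_force: 2.6
```

>>> {"method": "jog_arm", "body": {
  "deltas": [
    [1,0.002,0,0.001,0],
    [1,0.004,0,0.002,0],
    [1,0.004,0,0.002,0]
  ]
}}

```text
clock: 30.52
tcp_pos: [0.5038, 0.0416, -0.0037]
ee_rot: [[-1.0, 0.005, -0.003], [0.005, 1.0, -0.0], [0.003, -0.0, -1.0]]
ft_force: [-5.8, 0.2, 0.5]
width: 0.0
grasp_force: 2.9
```

```bash
python3 - <<'E'
from h import *
F=[]
for _ in range(4):
    get_image("top");o=get_obs();F.append(np.r_[o["ft_force"],o["tcp_pos"][0]])
print(np.round(F,4).tolist())
E
```

```text
[[-5.8126, 0.1228, -0.6043, 0.5038], [-5.712, 0.5272, 0.4212, 0.5038], [-5.79, 0.324, 0.855, 0.5038], [-6.4939, 0.5195, 0.6109, 0.5038]]
```

About 6 N on the back face, now with no vertical drag. Retreat, rise and go over the foot.

>>> {"method": "jog_arm", "body": {
  "deltas": [
    [1,-0.05,0,0,0],
    [1,-0.15,0,0,0],
    [1,-0.2,0,0.2,0],
    [1,-0.2,0,0.5,0],
    [1,-0.2,0,0.6,0],
    [1,0.1,0,0.6,0],
    [1,0.5,0,0.6,0],
    [1,0.71,-0.01,0.6,0],
    [1,0.71,-0.01,0.6,0],
    [1,0.71,-0.01,0.4,0],
    [1,0.71,-0.01,0.32,0],
    [1,0.71,-0.01,0.32,0]
  ]
}}

```text
clock: 32.22
tcp_pos: [0.6093, 0.0401, 0.0433]
ee_rot: [[-1.0, 0.005, -0.004], [0.005, 1.0, -0.0], [0.004, -0.0, -1.0]]
ft_force: [0.4, -0.9, 0.8]
width: -0.0002
grasp_force: 0.0
```

>>> {"method": "jog_arm", "body": {
  "deltas": [
    [1,0,0,-0.02,0],
    [1,0,0,-0.035,0],
    [1,0,0,-0.035,0]
  ]
}}

```text
clock: 32.6
tcp_pos: [0.612, 0.0401, 0.0401]
ee_rot: [[-1.0, 0.005, 0.001], [0.005, 1.0, -0.0], [-0.001, -0.0, -1.0]]
ft_force: [-0.7, -0.2, -0.1]
width: 0.0
grasp_force: 0.0
```

>>> {"method": "jog_arm", "body": {
  "deltas": [
    [1,0,0,-0.01,0],
    [1,0,0,-0.02,0],
    [1,0,0,-0.027,0],
    [1,0,0,-0.027,0]
  ]
}}

```text
clock: 33.1
tcp_pos: [0.6115, 0.0401, 0.0353]
ee_rot: [[-1.0, 0.005, -0.0], [0.005, 1.0, 0.0], [0.0, 0.0, -1.0]]
ft_force: [-0.5, -0.7, -0.2]
width: -0.0003
grasp_force: 0.0
```

>>> {"method": "jog_arm", "body": {
  "deltas": [
    [1,0,0,-0.007,0],
    [1,0,0,-0.007,0],
    [1,0,0,-0.007,0]
  ]
}}

```text
clock: 33.48
tcp_pos: [0.6117, 0.0401, 0.0345]
ee_rot: [[-1.0, 0.005, 0.0], [0.005, 1.0, -0.0], [-0.0, -0.0, -1.0]]
ft_force: [-1.3, 0.4, 0.5]
width: -0.0001
grasp_force: 0.0
```

>>> {"method": "jog_arm", "body": {
  "deltas": [
    [1,0,0,-0.007,0],
    [1,0,0,-0.007,0],
    [1,0,0,-0.007,0]
  ]
}}

```text
clock: 33.85
tcp_pos: [0.6117, 0.0401, 0.0334]
ee_rot: [[-1.0, 0.005, 0.0], [0.005, 1.0, 0.0], [-0.0, 0.0, -1.0]]
ft_force: [-0.2, 0.2, 1.0]
width: 0.0002
grasp_force: 0.0
```

>>> {"method": "jog_arm", "body": {
  "deltas": [
    [1,0,0,-0.003,0],
    [1,0,0,-0.003,0],
    [1,0,0,-0.003,0]
  ]
}}

```text
clock: 34.22
tcp_pos: [0.6117, 0.0401, 0.0332]
ee_rot: [[-1.0, 0.005, 0.0], [0.005, 1.0, -0.0], [-0.0, -0.0, -1.0]]
ft_force: [-1.3, -0.3, 3.6]
width: 0.0001
grasp_force: 1.3
```

>>> {"method": "jog_arm", "body": {
  "deltas": [
    [1,0,0,-0.003,0],
    [1,0,0,-0.006,0],
    [1,0,0,-0.006,0],
    [1,0,0,-0.006,0]
  ]
}}

```text
clock: 34.72
tcp_pos: [0.6117, 0.0402, 0.0331]
ee_rot: [[-1.0, 0.005, 0.0], [0.005, 1.0, 0.0], [-0.0, 0.0, -1.0]]
ft_force: [-2.9, 0.5, 8.6]
width: -0.0002
grasp_force: 3.7
```

8.6 N, and the top gave only 0.1 mm, so it is firm. Hold briefly, then lift clear and check.

>>> {"method": "jog_arm", "body": {
  "deltas": [
    [1,0,0,0,0],
    [1,0,0,0,0],
    [1,0,0,0.1,0],
    [1,0,0,0.5,0],
    [1,0,-0.2,0.8,0],
    [1,-0.4,-0.8,0.8,0],
    [1,-0.9,-1,0.8,0],
    [1,-1,-1,0.8,0],
    [1,-1,-1,0.8,0],
    [1,-1,-1,0.8,0]
  ]
}}

```text
clock: 35.98
tcp_pos: [0.4621, -0.1102, 0.1529]
ee_rot: [[-1.0, 0.007, 0.002], [0.007, 1.0, -0.0], [-0.002, -0.0, -1.0]]
ft_force: [0.7, 0.6, 0.7]
width: -0.0
grasp_force: 0.0
```

```bash
python3 - <<'E'
from h import *
o=get_obs();print(o["clock"],o["tcp_pos"],o["ft_force"])
im=get_image("top");c=im["color"].astype(int)
print("col233",[(r,int(c[r,233,0]),int(c[r,233,2])) for r in (*range(163,168),*range(188,202))])
print([c[r,222:244].mean(1).round().astype(int).tolist() for r in (130,162,172,190,198)])
print((back(im,[[229.6,187],[237.4,187],[233,191.7]],.04)*1000).round(1).tolist())
E
```

```text
35.975 [ 0.46206939 -0.11022977  0.15286883] [0.70986362 0.57656155 0.67032885]
col233 [(163, 176, 183), (164, 169, 170), (165, 221, 209), (166, 178, 132), (167, 201, 121), (188, 233, 149), (189, 233, 149), (190, 234, 149), (191, 233, 147), (192, 166, 133), (193, 201, 209), (194, 204, 213), (195, 203, 210), (196, 202, 210), (197, 204, 211), (198, 203, 212), (199, 197, 205), (200, 120, 100), (201, 116, 56)]
[[79, 79, 79, 79, 78, 77, 84, 143, 197, 208, 206, 205, 206, 206, 206, 207, 207, 206, 206, 206, 207, 207], [81, 79, 81, 79, 78, 84, 140, 188, 192, 187, 187, 187, 186, 186, 186, 186, 185, 186, 188, 203, 208, 208], [80, 82, 85, 83, 82, 78, 85, 164, 175, 160, 156, 159, 170, 172, 169, 164, 155, 103, 61, 58, 61, 70], [86, 84, 84, 85, 84, 84, 113, 187, 195, 191, 194, 195, 195, 196, 199, 159, 168, 129, 71, 63, 68, 68], [82, 82, 83, 82, 80, 81, 130, 192, 209, 208, 207, 208, 206, 208, 210, 209, 187, 122, 67, 64, 77, 82]]
[[527.8, 51.4, 40.0], [528.5, 24.9, 40.0], [512.1, 39.4, 40.0]]
```

```bash
python3 -c "
from h import *
print(workorder.hand_in())"
```

```text
the job is handed in; nothing more can be done
None
```

The plate is under the short foot and the wedge is seated on top of it with about 6 N. Pressed over the foot with about 9 N, the scale held firm with no visible shift, and the job is handed in; the hand-in gave no verdict, and I could not measure the load the wedge carries.

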